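# Bring the swinging carvings along the rail and still them over the tray

### The job

Two freshly oiled carved figures hang on a load bar that swings freely under a trolley on the overhead rail; one figure's foot is parked on the rest, and the bar will start to swing as soon as the trolley is drawn off it. Take the trolley by its wooden block, bring it along the rail until the middle of the bar is centred over the long tray, and steady the swing with the trolley alone, so that the bar hangs level and practically still there for a good six seconds; then let go and draw the gripper clear, leaving it so. Never touch the bar or the figures, do not let the bar swing much wider than it does when it drops off the rest, and leave the other things on the bench alone.

Things in the scene. Friction and masses are not known exactly. Their poses are not given: they have to be found in the camera images.
- rig: Fixed overhead rail: square aluminium, 1000 mm long, 24 mm thick, axis 282 mm above the bench, on two posts 960 mm apart. Origin on the bench below the rail's middle, in the plane in which the load bar swings; y along the rail (to the robot's left), x away from the robot, z up. Rail axis and posts stand at x = +60 mm.
- rest (a point): Parking rest: middle of the top of a square 50 mm shelf on a thin post, 227 mm above the bench, at rig x = 0, y = +403 mm; its edge towards the trolley is at y = +378 mm. At the start the ball foot of the rig-+y figure stands on it, 6 to 25 mm in from that edge.
- trolley (a joint): Trolley position on the rail (m), -0.03 to 0.48 between stops; near 0 at the start, GROWS towards rig -y, away from the rest. Pivot's rig y = 0.170 - value. Trolley 0.6 kg, drag about 2.5 N plus 3 N per m/s: it stays where left. After 6 to 25 mm of travel the figure's foot drops off the rest; it may catch it again below about 0.04.
- swing (a joint): Tilt of the bar about its pivot (rad), about rig +x: 0 level, positive with the rig-+y end high. About 0.3 at the start, on the rest. Then it swings freely, period about 1.8 s, decay time over 100 s: L*swing'' = -g*swing + trolley'' with L = 0.81 m nominal (0.78 to 0.85), trolley'' the acceleration of joint trolley. Keep it within 0.5 rad.
- grip (a point): Where to take the trolley: in the dark wooden block on its top, 28 mm wide along the rail, 40 mm across it, 42 mm high. The point is 332 mm above the bench, 16 mm below the block's top, 26 mm above the steel saddle (90 mm long) under the block, over the rail axis. Grip from above, fingers closing along the rail.
- pivot (a point): Middle of the load bar's brass pivot on the trolley, 280 mm above the bench, 60 mm from point grip towards rig -x. This is the point to bring over the tray's middle.
- loadbar: Steel load bar 460 mm long, 14 mm high, 10 mm thick; origin at its pivot in the middle, y along the bar. Carries two wooden figures 200 mm to each side, 24 to 100 mm below the bar's axis, 46 mm wide, each with a ball foot of 9 mm radius centred 108 mm below the axis. About 0.77 kg in all (varies). Freshly oiled: not to be touched.
- tray: Target, fixed: long open plywood tray, 130 mm (x) by 500 mm (y, along the rail), 45 mm high, a partition across its middle, a round felt pad 200 mm to each side of it. Origin on the bench under its centre, in the plane in which the bar swings, axes parallel to the rig's. 0.17 to 0.35 m along the rail (rig -y) from the pivot's start.
- mallet: Carver's mallet lying on the bench, head 70 x 110 x 60 mm, leave alone. Origin under the head.
- glue: White bottle, 54 mm wide, 130 mm high, standing behind the rail, leave alone. Origin under its centre.
- statuette: Dark turned statuette, 80 mm wide, 170 mm high, standing behind the rail, leave alone. Origin under its centre.

How it is judged:
On the way, in this order (a step that is already met when the one before it is completed fails the run):
1. the trolley is drawn off the parking rest (value of joint trolley above 0.07 m), for 0.1 s.
2. the bar hangs level within 0.1 rad, with its middle within 30 mm of the tray's middle, for 5 s on end (value of joint swing between -0.1 and 0.1 rad and horizontal distance between pivot and tray below 0.03 m), for 5 s.
At the end, for the whole second after the job is handed in: The pivot of the load bar is within 25 mm of the tray's middle as seen from above, the trolley stands (under 0.03 m/s), and the bar is level within 0.1 rad and turns at less than 0.3 rad/s, with the trolley let go (value of joint swing between -0.1 and 0.1 rad and velocity of joint swing between -0.3 and 0.3 rad/s and velocity of joint trolley between -0.03 and 0.03 m/s and horizontal distance between pivot and tray below 0.025 m); the robot touches nothing.
It fails at once if the robot touches the load bar or the figures (over 1 N) (contact force between any of the fingers, the arm and loadbar above 1 N).
It fails at once if the bar swings wider than 0.5 rad (value of joint swing above 0.5 rad or value of joint swing below -0.5 rad).
It fails at once if the mallet, the bottle or the statuette is disturbed (over 30 mm) (distance of any of mallet, glue, statuette from where it was at the start of the episode above 0.03 m).
It also fails if it takes over 54 s, if anything falls off the work surface, if the arm or the gripper's body presses on something with over 40 N, if the wrist force passes 120 N, or if a joint passes its speed limit or range.

### The arm

A 6-joint arm with a two-finger parallel gripper is mounted at the origin on the work surface. World frame = base frame: x ahead of the robot, y to its left, z up, the work surface at z = 0. Lengths are in m, angles in rad, forces in N, time in s.
With the tool pointing down it reaches from about 0.35 to 0.85 m from the base axis. Payload 8.1 kg.
Tool frame: the origin (TCP) lies on the centre line of the jaws, within the pads' length; the fingertips stand robot.tips_ahead ahead of it and the grasp point (between the pads) lies 6 mm ahead of it (robot.tips_ahead is the distance from the TCP to the fingertips, in m); z points along the fingers, y is the line along which they close (so a half turn about z gives the same grasp; the last joint's range is limited). The gripper opens to 93 mm and grips with 3 to 60 N. Pads are 15 mm wide; open, the fingers measure 128 mm over their backs; the gripper's body (75 mm by 188 mm) begins 65 mm behind the grasp point.
Start: joints at [-1.348, 0.13, 1.488, -0, 1.523, -0.085], TCP at [0.182, -0.572, 0.244] pointing down, gripper open.
Joint ranges: [-2.96, 2.96], [-0.89, 2.26], [0.02, 2.5], [-1.34, 4.48], [0, 2.73], [-2.66, 2.66]. Speed limits (rad/s): [2.39, 2.39, 2.79, 3.14, 3.14, 3.14].

### API

Orientations are given as a rotation vector (axis times angle).
In Python, from plant import robot gives the robot as it stands.
- The arm moves only by the tool apply_moves, never from a script. Its arguments are lists of equal length, an entry for each row: "delta_pos": the shift along the tool's x, y, z in cm, a list of three; "twist": the turn about the tool's z in rad. A call has 1 to 8 rows; each row shifts and turns the commanded pose from where the row before left it, along the tool's axes as they then stand; what a row does not reach is not made up. A row lasts 1/8 s, in which the tool goes at most 62.5 mm and 10.7 degrees, less where a joint would pass 70% of its speed; a pose out of reach is approached as far as the arm can. A call with a gripper value outside its range is refused whole. "gripper" is the finger opening in cm, from 0 to 9.3, set as the call begins (left out, the last holds). The fingers move at their own pace and stop on an object; "squeeze" is the grip in N (left out, the last holds). Time passes only in rows, so rows that do not move let the fingers close. It gives the time, the measured TCP pose, the force, the opening and the grip force at its end, in the units of the state.
- robot.read_state(): the state, without advancing time (a new reading comes with each control period).
- robot.read_camera(name): name is "scene" or "top" or "wrist"; returns a dict with "frame" (480x640x3 uint8, red, green, blue), "vertical_fov" (degrees; the focal length in pixels is half the picture's height over the tangent of half this angle, whatever the lens; pixels are square), "cx", "cy" (the principal point, pixels), "R" (3x3) and "t" (3): a world point X has camera coordinates R X + t. Camera axes: x right, y down, z forward; pixel columns grow to the right and rows downward; lengths in m; the calibration is good to about 2 mm. A picture is of the moment at which its call begins. There is no depth.
- robot.close_job(): hands the job in; it is judged then, once.
The state is a dict: "t": time; "q": joint angles; "dq": joint speeds; "joint_torque": joint torques, N m; "tool_pos": TCP position; "orientation": TCP orientation; "force": force on the tool from outside, world axes, zero at the start; "wrist_torque": the same for the moment, N m; "opening": finger opening in m; "gripper_force": force on a finger pad.
Only numpy, scipy, OpenCV 4.12 (cv2) and the standard library are available. Lean on these libraries where they do the work, as an engineer would, in place of code of your own. Each camera call takes 0.05 s, during which the arm holds its last target. There are 200 camera calls.

## Working session

There is one attempt and no reset: what is moved stays moved. The work goes in short steps, Python scripts to look and compute and a tool call to move; the robot and the scene stay as the last step left them, time stands still between calls to the robot, and variables do not carry over. Pictures are saved under pics/ and viewed, at most 10 in all, crops included, and the job is handed in when it is done.

Besides the shell and the picture viewer there is one more tool, called after "Request:" by a JSON object that holds its "api" and its "payload", one argument or row to a line. apply_moves: Moves the arm, as the interface text tells. Its arguments: {"type":"object","properties":{"delta_pos":{"type":"array"},"twist":{"type":"array"},"gripper":{"type":"number"},"squeeze":{"type":"number"}},"required":["delta_pos","twist"]}

```bash
mkdir -p pics; ls; cat > h.py <<'E'
import numpy as np, cv2
from plant import robot
def cam(n):
    c=robot.read_camera(n); c['f']=240/np.tan(np.radians(c['vertical_fov'])/2); c['R']=np.array(c['R']);c['t']=np.array(c['t']); return c
def save(c,p): cv2.imwrite(p,cv2.cvtColor(c['frame'],cv2.COLOR_RGB2BGR))
def ray(c,u,v):
    d=c['R'].T@np.array([(u-c['cx'])/c['f'],(v-c['cy'])/c['f'],1.]); return -c['R'].T@c['t'], d/np.linalg.norm(d)
def onz(c,u,v,z):
    o,d=ray(c,u,v); return o+d*(z-o[2])/d[2]
def proj(c,X):
    p=c['R']@np.array(X)+c['t']; return c['f']*p[:2]/p[2]+[c['cx'],c['cy']]
def tri(r1,r2):
    (o1,d1),(o2,d2)=r1,r2
    s=np.linalg.lstsq(np.c_[d1,-d2],o2-o1,rcond=None)[0]
    a,b=o1+s[0]*d1,o2+s[1]*d2; return (a+b)/2,np.linalg.norm(a-b)
E
python3 - <<'E'
from h import *
for n in ("scene","top"):
    c=cam(n); save(c,f"pics/{n}0.png"); print(n,c['f'],c['cx'],c['cy'],-c['R'].T@c['t'],c['R'][2])
s=robot.read_state(); print(s, robot.tips_ahead)
E
```

```text
pics
scene 434.4080792078354 331.86504508866494 247.2279939892376 [1.00226844 0.07092124 0.99279691] [-0.50560728  0.05333561 -0.86111358]
top 569.9676350213739 312.71741901335645 246.32301423367647 [0.34624668 0.11260126 1.62280393] [ 0.14171454  0.0120926  -0.9898337 ]
{'t': 0.1, 'q': array([-1.34840303e+00,  1.31086812e-01,  1.48915432e+00, -1.68368245e-06,
        1.52299438e+00, -8.54039858e-02]), 'dq': array([-3.28752479e-04, -1.39957967e-03, -4.81279981e-03,  4.70306411e-04,
       -6.26112719e-05, -1.17524359e-03]), 'joint_torque': array([ 8.33464583e-04, -5.61336851e+01, -4.93098414e+01,  7.70995463e-02,
        2.91285489e-02, -2.20610269e-05]), 'tool_pos': array([ 0.18169182, -0.57134177,  0.24270043]), 'orientation': array([-3.10284250e+00, -4.81329452e-01,  1.79160148e-04]), 'force': array([-0.5043423 ,  0.36041059, -0.65280009]), 'wrist_torque': array([-0.04610219, -0.01311053,  0.05368611]), 'gripper_force': 0.0, 'opening': 0.09270198918865623} 0.025
```

View pics/scene0.png

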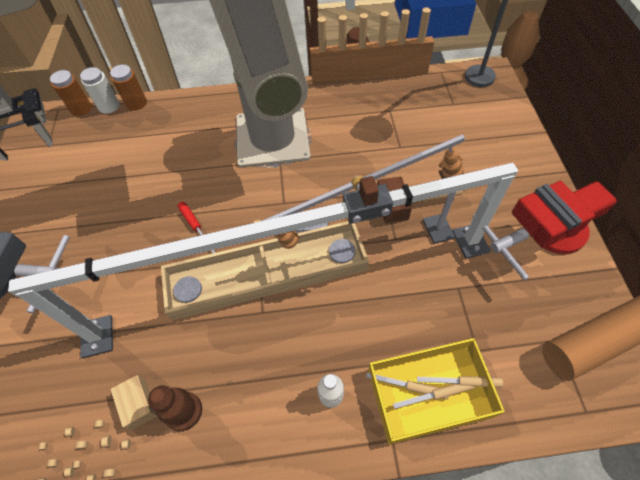

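View pics/top0.png

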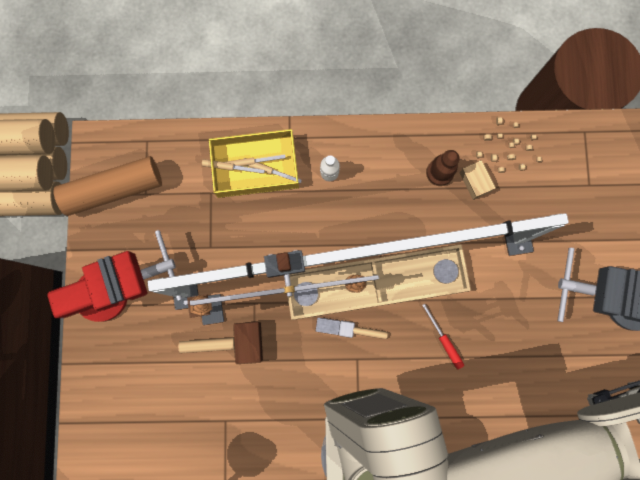

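The scene view shows the block at about (370,190), the rail from (20,285) to (515,172), and the pads at (187,289) and (342,250). The top view shows the block at (284,262), the rail from (150,285) to (567,219), and the pads at (446,271) and (306,293). I'll measure these next.

```bash
cat > m.py <<'E'
from h import *
def blobs(c,box,lo,hi,amin=30):
    x0,y0,x1,y1=box; hsv=cv2.cvtColor(c['frame'],cv2.COLOR_RGB2HSV)
    m=np.zeros((480,640),np.uint8); m[y0:y1,x0:x1]=cv2.inRange(hsv,lo,hi)[y0:y1,x0:x1]
    cs,_=cv2.findContours(m,cv2.RETR_EXTERNAL,cv2.CHAIN_APPROX_NONE)
    return sorted([k for k in cs if cv2.contourArea(k)>amin],key=cv2.contourArea,reverse=True)
E
python3 - <<'E'
from m import *
C={n:cam(n) for n in("scene","top")}
cfg={'scene':dict(block=(345,165,405,225),rail=(0,150,540,330),p1=(165,265,210,310),p2=(322,232,362,270)),
'top':dict(block=(262,245,306,282),rail=(140,205,580,300),p1=(428,250,465,290),p2=(290,275,325,312))}
for n,c in C.items():
    hsv=cv2.cvtColor(c['frame'],cv2.COLOR_RGB2HSV)
    for u,v in ([(370,190),(362,205),(187,289),(342,250),(200,243)] if n=='scene' else [(284,260),(270,265),(446,271),(306,293),(400,246)]): print(n,(u,v),hsv[v,u])
    for k,b in cfg[n].items():
        lo,hi={'b':((0,60,10),(15,255,130)),'r':((0,0,190),(180,40,255)),'p':((90,5,80),(150,80,200))}[k[0]]
        for q in blobs(c,b,lo,hi)[:3]:
            M=cv2.moments(q); r=cv2.minAreaRect(q); print(n,k,cv2.contourArea(q),(M['m10']/M['m00'],M['m01']/M['m00']),r, cv2.boundingRect(q))
t=C['top']['frame'];s=C['scene']['frame']
a=cv2.resize(t[200:340,140:590],(800,249),interpolation=cv2.INTER_CUBIC);b=cv2.resize(s[150:330,0:540],(800,267),interpolation=cv2.INTER_CUBIC)
cv2.imwrite('pics/z.png',np.vstack([a,b])[:,:,::-1])
b1=cv2.resize(t[240:290,250:320],None,fx=8,fy=8,interpolation=cv2.INTER_CUBIC);b2=cv2.resize(s[165:225,335:415],(560,420)[:2],interpolation=cv2.INTER_CUBIC)
b2=cv2.resize(s[160:230,330:425][:, :],None,fx=4,fy=4,interpolation=cv2.INTER_CUBIC);b1=cv2.resize(t[235:300,245:340],None,fx=4,fy=4,interpolation=cv2.INTER_CUBIC)
cv2.imwrite('pics/b.png',np.hstack([b1[:260],b2[:260]])[:,:,::-1])
E
```

```text
scene (370, 190) [ 10 135 119]
scene (362, 205) [114  18  70]
scene (187, 289) [123  15 157]
scene (342, 250) [123  22 103]
scene (200, 243) [135   2 240]
scene block 603.0 (376.46075179657265, 187.74543946932008) ((381.0, 185.99998474121094), (27.195585250854492, 44.90434265136719), 71.56504821777344) (359, 176, 46, 30)
scene block 372.5 (390.45011185682324, 216.8612975391499) ((381.9528503417969, 218.5849151611328), (17.0327091217041, 49.86187744140625), 74.05460357666016) (357, 205, 48, 20)
scene rail 2608.5 (220.27435946584882, 235.15225864162034) ((223.27066040039062, 234.5688018798828), (25.190832138061523, 271.8310546875), 73.3007583618164) (92, 184, 259, 88)
scene rail 927.0 (462.933117583603, 178.8198489751888) ((463.15740966796875, 178.66883850097656), (9.8486909866333, 109.25176239013672), 76.75948333740234) (409, 163, 109, 33)
scene rail 813.0 (46.457154571545715, 276.1681016810168) ((45.82459259033203, 274.1295166015625), (16.09001350402832, 78.96131134033203), 76.75948333740234) (9, 263, 76, 28)
scene p1 477.0 (187.06813417190776, 288.92767295597486) ((187.0, 289.000030
[... 708 characters left out ...]
9648438), (9.970205307006836, 203.5308380126953), 80.82646179199219) (305, 224, 202, 41)
top rail 877.5 (196.2136752136752, 277.83532763532764) ((196.11538696289062, 274.4230651855469), (18.573104858398438, 99.20223236083984), 79.50852966308594) (148, 266, 99, 25)
top rail 495.5 (539.9730911537167, 222.31214261688527) ((539.7606201171875, 223.15365600585938), (11.989784240722656, 55.44180679321289), 79.91940307617188) (512, 214, 56, 18)
top p1 382.5 (445.53551198257077, 270.87538126361653) ((445.7500305175781, 271.25), (22.62741470336914, 21.920310974121094), 45.0) (434, 260, 24, 23)
top p2 396.0 (306.40025252525254, 293.04545454545456) ((309.5, 293.5), (21.0, 29.0), 90.0) (295, 283, 30, 22)
```

View pics/z.png

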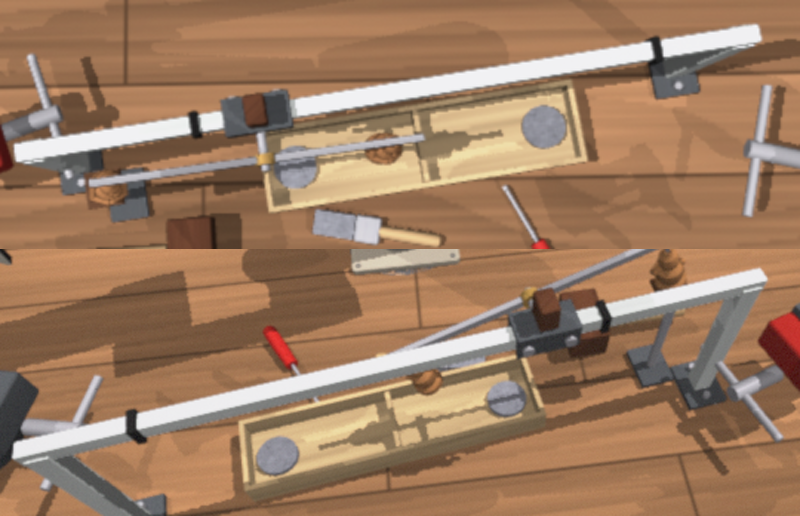

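View pics/b.png

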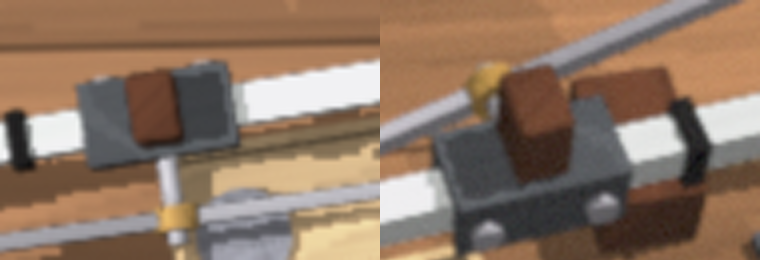

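The zooms show the block's top face centred near (368.5,183.5) in the scene view and (283.3,261.3) in the top view. The pads are clear apart from one that the bar partly hides in the top view.

```bash
python3 - <<'E'
from m import *
S,T=cam('scene'),cam('top')
def t2(n,a,b):
    p,e=tri(ray(S,*a),ray(T,*b)); print(n,p.round(4),'gap',round(e,4)); return p
bt=t2('blocktop',(368.5,183.5),(283.3,261.3))
pm=t2('pad-y',(187.0,289.0),(445.6,270.9))
pp=t2('pad+y',(342,250.5),(306.2,294.2))
pv=t2('pivot brass',(330+(488-380)/4,160+88/4),(245+177/4,235+215/4))
d=pp-pm; print('dist',np.linalg.norm(d[:2]),'ang pads',np.arctan2(-d[0],d[1]))
# rail: fit both long edges of top face in top view
for c,box in((T,(140,205,580,300)),(S,(0,150,540,330))):
    P=np.vstack([q[:,0] for q in blobs(c,box,(0,0,215),(180,40,255),100)[:3]])
    u=np.arange(P[:,0].min()+8,P[:,0].max()-8)
    lo=[];up=[]
    for x in u:
        y=P[P[:,0]==x][:,1]
        if len(y)>1: up.append((x,y.min()));lo.append((x,y.max()))
    for L,z in((up,.294),(lo,.294)):
        L=np.float32(L); vx,vy,x0,y0=cv2.fitLine(L,cv2.DIST_HUBER,0,.01,.01).ravel()
        W=[onz(c,x0+s*vx,y0+s*vy,z) for s in(-150,150)]
        W=sorted(W,key=lambda w:w[1]); w=W[1]-W[0]
        print('rail edge ang',np.arctan2(-w[0],w[1]).round(4),'x at block y',(W[0]+w*(bt[1]-W[0][1])/w[1]).round(4))
mid=(pm+pp)/2; print('tray mid',mid)
for nm,e in(('pads',d),):
    e=e[:2]/np.linalg.norm(e[:2]); n=np.array([-e[1],e[0]]) # toward -x
    piv=bt[:2]+0.06*n; r=mid[:2]-piv; print('travel -y',-r@e,'cross',r@n,'pivot from block',piv)
st=robot.read_state(); R=cv2.Rodrigues(st['orientation'])[0]; print(R.round(3),st['tool_pos'])
E
```

```text
blocktop [0.4959 0.1958 0.3495] gap 0.0019
pad-y [ 0.4993 -0.241   0.0157] gap 0.001
pad+y [0.4408 0.1546 0.014 ] gap 0.0036
pivot brass [0.4382 0.186  0.2854] gap 0.0007
dist 0.3999730037199703 ang pads 0.14686264452964298
rail edge ang 0.1436 x at block y [0.5068 0.1958 0.294 ]
rail edge ang 0.1433 x at block y [0.4865 0.1958 0.294 ]
rail edge ang 0.1432 x at block y [0.4862 0.1958 0.294 ]
rail edge ang 0.1435 x at block y [0.5065 0.1958 0.294 ]
tray mid [ 0.47007758 -0.04320054  0.01483935]
travel -y 0.23267209640736397 cross 0.0004763578789004612 pivot from block [0.43650067 0.18703656]
[[ 0.953  0.303 -0.   ]
 [ 0.303 -0.953  0.001]
 [ 0.    -0.001 -1.   ]] [ 0.18177818 -0.57163205  0.24328875]
```

Request:
{"api": "apply_moves", "payload": {
  "delta_pos": [
    [0, 0, -5],
    [0, 0, -5],
    [0, 0, -5],
    [2, -2, -3],
    [3, -4, 0],
    [3, -4, 0],
    [3, -4, 0],
    [3, -4, 0]
  ],
  "twist": [0.1645, 0, 0, 0, 0, 0, 0, 0],
  "gripper": 9.3
}}

```text
t: 1.3
tool_pos: [0.2951, -0.3722, 0.4237]
orientation: [3.133, 0.224, 0.0]
force: [0.4, 0.5, 0.3]
opening: 0.0927
gripper_force: 0.0
```

Request:
{"api": "apply_moves", "payload": {
  "delta_pos": [
    [3, -4, 0],
    [3, -4, 0],
    [3, -4, 0],
    [3, -4, 0],
    [3, -4, 0],
    [3, -4, 0],
    [2, -5, 0],
    [2, -5, 0]
  ],
  "twist": [0, 0, 0, 0, 0, 0, 0, 0]
}}

```text
t: 2.3
tool_pos: [0.4641, -0.004, 0.4236]
orientation: [3.133, 0.225, 0.0]
force: [1.3, -1.1, 0.5]
opening: 0.0931
gripper_force: 0.0
```

```bash
cat > g.py <<'E'
from h import *
s=robot.read_state(); R=cv2.Rodrigues(s['orientation'])[0]
print(s['t'],s['tool_pos'].round(4),'yaw x',np.arctan2(R[1,0],R[0,0]).round(4),'to grip in tool cm',(100*R.T@(np.array([.4962,.1958,.338])-s['tool_pos'])).round(2))
E
python3 g.py
```

```text
2.3 [ 0.4641 -0.004   0.4236] yaw x 0.1431 to grip in tool cm [  6.03 -19.32   8.56]
```

Request:
{"api": "apply_moves", "payload": {
  "delta_pos": [
    [1.5, -4.8, 0],
    [1.5, -4.8, 0],
    [1.5, -4.8, 0],
    [1.2, -3.5, 0],
    [0, 0, 0],
    [0, 0, 0]
  ],
  "twist": [0, 0, 0, 0, 0, 0]
}}

```text
t: 3.05
tool_pos: [0.4946, 0.1792, 0.4236]
orientation: [3.133, 0.225, -0.0]
force: [0.3, -0.9, -0.2]
opening: 0.093
gripper_force: 0.0
```

```bash
python3 g.py; python3 - <<'E'
from m import *
c=cam('wrist'); save(c,'pics/w1.png'); print(-c['R'].T@c['t'],proj(c,[.4962,.1958,.348]))
S,T=cam('scene'),cam('top')
a=S['frame'][130:270,280:480]; b=T['frame'][230:330,170:370]
cv2.imwrite('pics/w1.png',np.hstack([cv2.resize(c['frame'],(400,300)),cv2.resize(a,(400,300))])[:,:,::-1])
E
```

```text
3.05 [0.4946 0.1792 0.4236] yaw x 0.1435 to grip in tool cm [ 0.4  -1.63  8.56]
[0.57167446 0.18951642 0.56477675] [286.67175705 263.13732406]
```

View pics/w1.png

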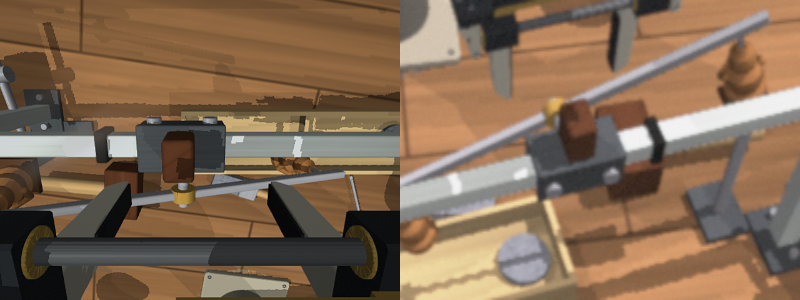

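The wrist view shows the block's top face at about (178,167), against a prediction of (179,164), so the measured position holds. The jaws are about 16 mm to the right of it, and the bar is well clear of the fingers' descent.

Request:
{"api": "apply_moves", "payload": {
  "delta_pos": [
    [0.4, -1.63, 0],
    [0, 0, 2],
    [0, 0, 3],
    [0, 0, 2.5],
    [0, 0, 1],
    [0, 0, 0],
    [0, 0, 0]
  ],
  "twist": [0, 0, 0, 0, 0, 0, 0]
}}

```text
t: 4.08
tool_pos: [0.4968, 0.1965, 0.3401]
orientation: [-3.133, -0.225, -0.003]
force: [-0.2, 0.3, 0.5]
opening: 0.093
gripper_force: 0.0
```

```bash
python3 g.py
```

```text
4.075 [0.4968 0.1965 0.3401] yaw x 0.1433 to grip in tool cm [-0.07  0.06  0.21]
```

Request:
{"api": "apply_moves", "payload": {
  "delta_pos": [
    [0, 0, 0.2],
    [0, 0, 0],
    [0, 0, 0],
    [0, 0, 0],
    [0, 0, 0]
  ],
  "twist": [0, 0, 0, 0, 0],
  "gripper": 2.0,
  "squeeze": 40
}}

```text
t: 4.7
tool_pos: [0.4963, 0.1963, 0.3367]
orientation: [-3.134, -0.225, 0.0]
force: [-0.0, 0.5, 1.3]
opening: 0.0477
gripper_force: 0.0
```

```bash
python3 g.py; python3 - <<'E'
from m import *
# tool for swing: bar line in scene view. check colour of bar
c=cam('scene'); hsv=cv2.cvtColor(c['frame'],cv2.COLOR_RGB2HSV)
e=np.array([-.143,.9897,0]); piv=np.array([.4365,.1872,.28])
for k in(-.18,-.12,-.06,.06,.12,.18):
    X=piv+k*(e*np.cos(.3)+np.array([0,0,np.sin(.3)])); 
    for n in('scene','top'):
        if n=='top' and k==-.18: T=cam('top')
        cc=c if n=='scene' else T
        p=proj(cc,X); h=cv2.cvtColor(cc['frame'],cv2.COLOR_RGB2HSV); print(n,k,p.round(1),[tuple(int(q) for q in h[int(p[1])+j,int(p[0])]) for j in(-8,-4,-2,0,2,4,8)])
E
```

```text
4.7 [0.4963 0.1963 0.3367] yaw x 0.1433 to grip in tool cm [-0.02  0.05 -0.13]
scene -0.18 [279.5 216.3] [(13, 125, 173), (12, 87, 176), (135, 10, 210), (130, 8, 194), (120, 1, 191), (60, 3, 196), (90, 1, 192)]
top -0.18 [359.2 279.8] [(17, 91, 157), (14, 122, 125), (9, 63, 155), (129, 9, 198), (156, 8, 169), (13, 138, 181), (13, 138, 142)]
scene -0.12 [304.9 205.4] [(13, 128, 199), (12, 88, 139), (150, 8, 201), (137, 9, 201), (120, 2, 110), (12, 52, 122), (60, 4, 195)]
top -0.12 [336.3 283. ] [(20, 82, 236), (19, 85, 227), (170, 8, 196), (129, 9, 193), (16, 70, 187), (17, 90, 178), (21, 79, 237)]
scene -0.06 [330.8 194.3] [(23, 24, 128), (12, 11, 116), (126, 6, 203), (133, 9, 195), (120, 2, 107), (8, 43, 119), (13, 122, 165)]
top -0.06 [312.8 286.3] [(19, 42, 217), (18, 66, 169), (0, 7, 156), (130, 8, 191), (124, 12, 144), (117, 17, 132), (123, 17, 165)]
scene 0.06 [384.  171.4] [(20, 119, 105), (24, 24, 107), (120, 9, 115), (120, 10, 107), (18, 15, 87), (21, 24, 106), (19, 26, 108)]
top 0.06 [263.9 293.1] [(13, 122, 207), (13, 118, 195), (165, 8, 182), (129, 9, 189), (10, 56, 114), (13, 120, 121), (13, 102, 108)]
scene 0.12 [411.3 159.7] [(110, 24, 64), (150, 6, 41), (8, 9, 112), (158, 7, 149), (140, 7, 106), (135, 13, 77), (13, 115, 148)]
top 0.12 [238.5 296.6] [(13, 122, 159), (13, 121, 204), (11, 55, 168), (132, 8, 168), (5, 24, 139), (13, 121, 184), (13, 123, 87)]
scene 0.18 [439.1 147.8] [(13, 124, 187), (12, 96, 141), (150, 7, 179), (140, 9, 179), (135, 9, 111), (9, 41, 117), (14, 125, 198)]
top 0.18 [212.3 300.2] [(13, 122, 117), (110, 14, 106), (130, 9, 173), (125, 9, 172), (113, 10, 101), (105, 11, 94), (5, 24, 65)]
```

Request:
{"api": "apply_moves", "payload": {
  "delta_pos": [
    [0, 0, 0],
    [0, 0, 0],
    [0, 0, 0],
    [0, 0, 0]
  ],
  "twist": [0, 0, 0, 0]
}}

```text
t: 5.3
tool_pos: [0.4963, 0.1965, 0.3366]
orientation: [-3.133, -0.225, -0.0]
force: [-0.5, 2.6, -1.0]
opening: 0.0274
gripper_force: 40.0
```

```bash
python3 g.py; python3 - <<'E'
from m import *
c=cam('wrist'); save(c,'pics/w2.png'); s=robot.read_state(); print(s['opening'],s['gripper_force'],s['force'])
e=np.array([-.143,.9897,0]); piv=np.array([.4365,.1872,.28])
for k in(-.2,-.1,0,.1,.2): print(k,[proj(c,piv+k*(e*np.cos(a)+np.array([0,0,np.sin(a)]))).round() for a in(.3,0,-.3)])
E
```

```text
5.3 [0.4963 0.1965 0.3366] yaw x 0.1435 to grip in tool cm [-0.02  0.07 -0.14]
0.027770430494204 39.9998277425766 [0.56629404 3.40894086 0.30170136]
-0.2 [array([603., 335.]), array([690., 388.]), array([791., 477.])]
-0.1 [array([476., 359.]), array([504., 388.]), array([521., 426.])]
0 [array([318., 388.]), array([318., 388.]), array([318., 388.])]
0.1 [array([115., 426.]), array([132., 388.]), array([160., 359.])]
0.2 [array([-155.,  477.]), array([-54., 388.]), array([ 33., 335.])]
```

View pics/w2.png

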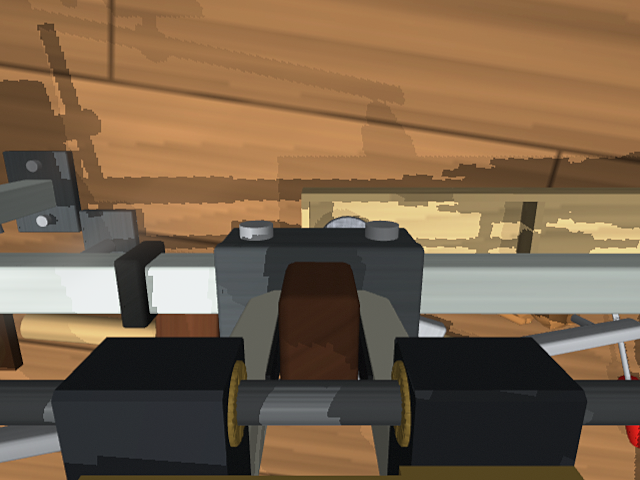

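The grip holds, with a 27.8 mm opening at 40 N. In this wrist view the gripper hides the level bar, around row 388, so I'll measure the swing in the scene view. Now I'll draw the trolley off the rest.

Request:
{"api": "apply_moves", "payload": {
  "delta_pos": [
    [0, 0.7, 0],
    [0, 1.2, 0],
    [0, 1.5, 0],
    [0, 1.6, 0],
    [0, 1.6, 0],
    [0, 1.3, 0],
    [0, 0.8, 0],
    [0, 0.3, 0]
  ],
  "twist": [0, 0, 0, 0, 0, 0, 0, 0]
}}

```text
t: 6.35
tool_pos: [0.5092, 0.1067, 0.3367]
orientation: [-3.134, -0.224, 0.0]
force: [-0.3, 2.7, -0.4]
opening: 0.028
gripper_force: 40.0
```

```bash
cat > sw.py <<'E'
from h import *
from scipy.optimize import curve_fit
E_=np.array([-.143,.9897,0]); N=np.array([.9897,.143,0]); G0=np.array([.4963,.1965]); TY=np.array([.143,-.9897])
def swing(c,tcp):
    """bar tilt from gray pixels cast onto the swing plane"""
    piv=np.array([tcp[0],tcp[1],0])-.06*N; piv[2]=.28
    hsv=cv2.cvtColor(c['frame'],cv2.COLOR_RGB2HSV)
    v,u=np.nonzero((hsv[...,1]<30)&(hsv[...,2]>80))
    o=-c['R'].T@c['t']; d=np.c_[(u-c['cx'])/c['f'],(v-c['cy'])/c['f'],np.ones(len(u))]@c['R']
    X=o+d*((piv-o)@N/(d@N))[:,None]-piv
    y,z=X@E_,X[:,2]; r=np.hypot(y,z)
    k=(r>.07)&(r<.225)&((z<-.098)|(z>-.05)); y,z=y[k],z[k]
    a=np.arctan(z/y); h,b=np.histogram(a,np.arange(-.6,.61,.01)); h=np.convolve(h,[1,1,1],'same'); m=b[h.argmax()]+.005
    p=np.array([np.tan(m),0.])
    for w in(.014,.010,.008):
        q=abs(z-np.polyval(p,y))<w; p=np.polyfit(y[q],z[q],1)
    return np.arctan(p[0]),q.sum(),p[1]
def run(n):
    T=[];A=[];fr=[]
    for i in range(n):
        s=robot.read_state(); c=cam('scene'); a=swing(c,s['tool_pos']); T.append(s['t']);A.append(a[0]);fr.append(a); last=c
    T=np.array(T);A=np.array(A); s=robot.read_state(); t1=s['t']
    f=lambda t,a,b,o,w:a*np.cos(w*(t-t1))+b*np.sin(w*(t-t1))+o
    if n>28: p,_=curve_fit(f,T,A,[.1,.1,0,3.48],loss='soft_l1',f_scale=.02,method='trf')
    else: p=np.r_[curve_fit(lambda t,a,b,o:f(t,a,b,o,W),T,A,[.1,.1,0],loss='soft_l1',f_scale=.02,method='trf')[0],W]
    print('angles',A.round(3).tolist()); print('npix',[int(x[1]) for x in fr][::4])
    y=(s['tool_pos'][:2]-G0)@TY
    print('t',t1,'s,ds now',p[0].round(4),(p[1]*p[3]).round(4),'off,w,L',p[2].round(4),p[3].round(4),(9.81/p[3]**2).round(4),'amp',np.hypot(p[0],p[1]).round(4),'rms',np.std(A-f(T,*p)).round(4),'moved',y.round(4))
    return p,y,last
W=3.48
E
python3 - <<'E'
from sw import *
p,y,c=run(40); save(c,'pics/s2.png')
E
```

```text
angles [-0.268, -0.299, -0.311, -0.321, -0.321, -0.312, -0.294, -0.267, -0.23, -0.193, -0.144, -0.092, -0.034, 0.025, 0.082, 0.133, 0.185, 0.223, 0.255, 0.285, 0.307, 0.319, 0.321, 0.31, 0.289, 0.264, 0.234, 0.196, 0.147, 0.096, 0.04, -0.017, -0.073, -0.126, -0.179, -0.218, -0.256, -0.287, -0.307, -0.319]
npix [642, 579, 683, 717, 644, 485, 507, 665, 718, 654]
t 8.35 s,ds now -0.3221 0.0365 off,w,L -0.0018 3.4589 0.8199 amp 0.3223 rms 0.0027 moved 0.0902
```

```bash
cat > plan.py <<'E'
import numpy as np
from scipy.optimize import minimize
g=9.81; L=.812; h=.125; n=25
def sim(d,s,v):
    vp=0; S=[]
    for dk in np.r_[d,0]:
        u=dk/100/h; v+=(u-vp)/L*np.cos(s); vp=u
        for _ in range(n): v+=-g/L*np.sin(s)*h/n; s+=v*h/n; S.append(s)
    S=np.array(S); return S[-n-1],v,np.abs(S).max(),S  # state ~ one row later for v: handled below
def end(d,s,v):
    vp=0
    for dk in np.r_[d,0]:
        u=dk/100/h; v+=(u-vp)/L*np.cos(s); vp=u
        if dk is None: break
        for _ in range(n):
            v+=-g/L*np.sin(s)*h/n/2; s+=v*h/n; 
            v+=-g/L*np.sin(s)*h/n/2
    return s,v
def plan(D,s0,v0,N,wpos=0):
    sc=lambda d:(lambda r:[r[0],r[1]/3.48])(end(d,s0,v0))
    cost=lambda d:np.sum(np.diff(np.r_[0,d,0])**2)
    r=minimize(cost,np.full(N,D/N),constraints=[dict(type='eq',fun=lambda d:np.sum(d)-D),dict(type='eq',fun=sc)],method='SLSQP',options=dict(maxiter=300))
    d=np.round(r.x,2); d[np.argmax(abs(d))]+=D-d.sum(); d=d.round(2)
    print('N',N,r.success,d.tolist(),'sum',d.sum().round(2),'cum',np.cumsum(d).min(),np.cumsum(d).max(),'max|s|',sim(d,s0,v0)[2].round(3),'end',np.round(end(d,s0,v0),4))
E
python3 - <<'E'
from plan import *
for N in(12,14,16): plan(14.33,-.324,.037,N)
E
```

```text
N 12 True [5.77, 7.31, 5.59, 2.2, -1.33, -3.91, -4.86, -3.89, -1.43, 1.54, 3.7, 3.64] sum 14.33 cum 5.449999999999999 20.869999999999997 max|s| 0.321 end [ 0.0001 -0.0002]
N 14 True [3.5, 4.78, 4.15, 2.25, -0.1, -2.17, -3.46, -3.63, -2.62, -0.7, 1.55, 3.42, 4.18, 3.18] sum 14.33 cum 2.0000000000000027 14.680000000000001 max|s| 0.322 end [ 0.     -0.0004]
N 16 True [1.84, 2.57, 2.27, 1.21, -0.2, -1.53, -2.45, -2.74, -2.28, -1.14, 0.46, 2.15, 3.52, 4.22, 3.92, 2.51] sum 14.33 cum -2.450000000000001 14.329999999999998 max|s| 0.323 end [-0.      0.0005]
```

Request:
{"api": "apply_moves", "payload": {
  "delta_pos": [
    [0, 3.5, 0],
    [0, 4.78, 0],
    [0, 4.15, 0],
    [0, 2.25, 0],
    [0, -0.1, 0],
    [0, -2.17, 0],
    [0, -3.46, 0],
    [0, -3.63, 0]
  ],
  "twist": [0, 0, 0, 0, 0, 0, 0, 0]
}}

```text
t: 9.35
tool_pos: [0.5165, 0.0553, 0.3366]
orientation: [3.133, 0.224, 0.0]
force: [2.6, -2.2, -3.0]
opening: 0.0278
gripper_force: 40.0
```

Request:
{"api": "apply_moves", "payload": {
  "delta_pos": [
    [0, -2.62, 0],
    [0, -0.7, 0],
    [0, 1.55, 0],
    [0, 3.42, 0],
    [0, 4.18, 0],
    [0, 3.18, 0]
  ],
  "twist": [0, 0, 0, 0, 0, 0]
}}

```text
t: 10.1
tool_pos: [0.5297, -0.0363, 0.3366]
orientation: [-3.133, -0.224, -0.0]
force: [2.1, 4.3, -0.8]
opening: 0.0279
gripper_force: 40.0
```

```bash
python3 - <<'E'
from sw import *
p,y,c=run(20); save(c,'pics/s3.png'); print(robot.read_state()['opening'])
E
```

```text
angles [0.004, 0.012, 0.006, 0.007, 0.006, -0.001, 0.005, -0.003, -0.003, 0.004, -0.005, -0.005, 0.002, -0.006, 0.001, 0.001, -0.006, -0.006, -0.006, -0.006]
npix [758, 760, 760, 760, 760]
t 11.1 s,ds now -0.0047 0.0123 off,w,L 0.0013 3.48 0.81 amp 0.0059 rms 0.0034 moved 0.2332
0.027871589095281615
```

Request:
{"api": "apply_moves", "payload": {
  "delta_pos": [
    [0, 0, 0],
    [0, 0, 0],
    [0, 0, 0],
    [0, 0, 0],
    [0, 0, 0],
    [0, 0, 0],
    [0, 0, 0],
    [0, 0, 0]
  ],
  "twist": [0, 0, 0, 0, 0, 0, 0, 0]
}}

```text
t: 12.1
tool_pos: [0.5295, -0.0343, 0.3366]
orientation: [-3.133, -0.225, 0.001]
force: [-5.5, 0.7, 0.2]
opening: 0.028
gripper_force: 40.0
```

View pics/s3.png

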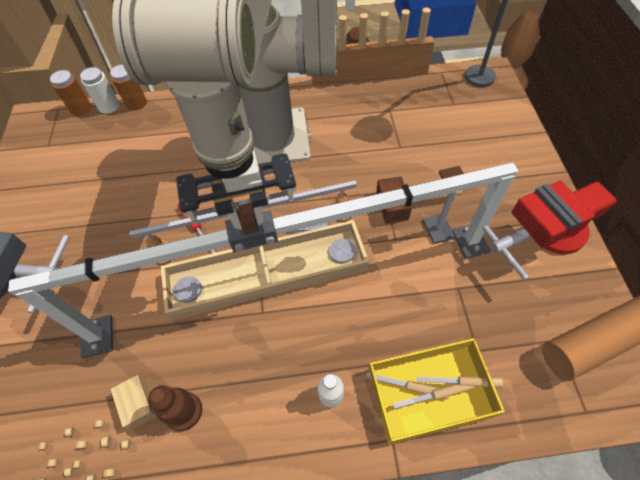

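```bash
python3 - <<'E'
from m import *
S=cam('scene')
# bar ends from gray pixels in swing plane + saddle centre; tray mid from pads here
from sw import E_,N
s=robot.read_state(); t=s['tool_pos']; mid=np.array([.4701,-.0432,0])
piv=np.r_[t[:2],.28]-.06*N; print('pivot-mid along/cross',(piv-mid)@E_,(piv-mid)@N)
hsv=cv2.cvtColor(S['frame'],cv2.COLOR_RGB2HSV); v,u=np.nonzero((hsv[...,1]<30)&(hsv[...,2]>80))
o=-S['R'].T@S['t']; d=np.c_[(u-S['cx'])/S['f'],(v-S['cy'])/S['f'],np.ones(len(u))]@S['R']
X=o+d*((piv-o)@N/(d@N))[:,None]-piv; y,z=X@E_,X[:,2]; k=(abs(z)<.008)&(abs(y)<.26)
print('bar extent',y[k].min(),y[k].max())
E
```

```text
pivot-mid along/cross 0.0002991776652705649 6.36110007409947e-05
bar extent -0.23115837670079478 0.22786676544487341
```

The bar hangs level, running from (132,233) to (355,184), with its middle within 2 mm of the tray's middle. I'll hold it here.

Request:
{"api": "apply_moves", "payload": {
  "delta_pos": [
    [0, 0, 0],
    [0, 0, 0],
    [0, 0, 0],
    [0, 0, 0],
    [0, 0, 0],
    [0, 0, 0],
    [0, 0, 0],
    [0, 0, 0]
  ],
  "twist": [0, 0, 0, 0, 0, 0, 0, 0]
}}

```text
t: 13.15
tool_pos: [0.5295, -0.0343, 0.3366]
orientation: [-3.133, -0.225, 0.001]
force: [-4.7, 1.4, 0.8]
opening: 0.0278
gripper_force: 40.0
```

Request:
{"api": "apply_moves", "payload": {
  "delta_pos": [
    [0, 0, 0],
    [0, 0, 0],
    [0, 0, 0],
    [0, 0, 0],
    [0, 0, 0],
    [0, 0, 0],
    [0, 0, 0],
    [0, 0, 0]
  ],
  "twist": [0, 0, 0, 0, 0, 0, 0, 0]
}}

```text
t: 14.15
tool_pos: [0.5295, -0.0343, 0.3366]
orientation: [-3.133, -0.225, 0.001]
force: [-4.9, 1.5, -0.1]
opening: 0.0278
gripper_force: 40.0
```

Request:
{"api": "apply_moves", "payload": {
  "delta_pos": [
    [0, 0, 0],
    [0, 0, 0],
    [0, 0, 0],
    [0, 0, 0],
    [0, 0, 0],
    [0, 0, 0],
    [0, 0, 0],
    [0, 0, 0]
  ],
  "twist": [0, 0, 0, 0, 0, 0, 0, 0]
}}

```text
t: 15.15
tool_pos: [0.5295, -0.0343, 0.3366]
orientation: [-3.133, -0.225, 0.001]
force: [-5.0, 1.5, 0.4]
opening: 0.0277
gripper_force: 40.0
```

Request:
{"api": "apply_moves", "payload": {
  "delta_pos": [
    [0, 0, 0],
    [0, 0, 0],
    [0, 0, 0],
    [0, 0, 0],
    [0, 0, 0],
    [0, 0, 0],
    [0, 0, 0],
    [0, 0, 0]
  ],
  "twist": [0, 0, 0, 0, 0, 0, 0, 0]
}}

```text
t: 16.15
tool_pos: [0.5295, -0.0343, 0.3366]
orientation: [-3.133, -0.225, 0.001]
force: [-5.4, 1.3, -0.0]
opening: 0.0281
gripper_force: 40.0
```

Request:
{"api": "apply_moves", "payload": {
  "delta_pos": [
    [0, 0, 0],
    [0, 0, 0],
    [0, 0, 0],
    [0, 0, 0],
    [0, 0, 0],
    [0, 0, 0],
    [0, 0, 0],
    [0, 0, 0]
  ],
  "twist": [0, 0, 0, 0, 0, 0, 0, 0]
}}

```text
t: 17.15
tool_pos: [0.5295, -0.0343, 0.3366]
orientation: [-3.133, -0.225, 0.001]
force: [-5.1, 1.4, 0.3]
opening: 0.0279
gripper_force: 40.0
```

```bash
python3 -c "
from sw import *
run(20)"
```

```text
angles [0.007, 0.007, 0.007, 0.007, 0.007, 0.006, 0.006, 0.005, 0.005, 0.005, 0.004, 0.004, 0.004, 0.003, 0.003, 0.002, -0.005, -0.006, -0.006, -0.006]
npix [759, 759, 759, 760, 759]
t 18.15 s,ds now -0.0064 -0.0116 off,w,L 0.0002 3.48 0.81 amp 0.0072 rms 0.0016 moved 0.2332
```

The bar has hung level within 0.01 rad for 8 s, so I'll release the block and rise straight up.

Request:
{"api": "apply_moves", "payload": {
  "delta_pos": [
    [0, 0, 0],
    [0, 0, 0],
    [0, 0, 0],
    [0, 0, 0],
    [0, 0, 0],
    [0, 0, 0],
    [0, 0, 0],
    [0, 0, 0]
  ],
  "twist": [0, 0, 0, 0, 0, 0, 0, 0],
  "gripper": 9.3
}}

```text
t: 19.15
tool_pos: [0.5297, -0.0346, 0.3366]
orientation: [-3.134, -0.225, -0.0]
force: [0.5, 0.2, 0.0]
opening: 0.0924
gripper_force: 0.0
```

Request:
{"api": "apply_moves", "payload": {
  "delta_pos": [
    [0, 0, -1],
    [0, 0, -2],
    [0, 0, -3],
    [0, 0, -3],
    [0, 0, -3],
    [0, 0, -2],
    [0, 0, 0],
    [0, 0, 0]
  ],
  "twist": [0, 0, 0, 0, 0, 0, 0, 0]
}}

```text
t: 20.15
tool_pos: [0.5296, -0.0346, 0.4759]
orientation: [-3.133, -0.225, 0.001]
force: [-0.2, 0.5, 0.2]
opening: 0.0929
gripper_force: 0.0
```

```bash
python3 -c "
from sw import *
p,y,c=run(20); save(c,'pics/s4.png')"
```

```text
angles [-0.005, -0.005, -0.002, -0.001, -0.001, 0.002, -0.003, 0.004, 0.004, 0.005, 0.005, 0.006, 0.004, 0.004, 0.004, 0.003, 0.004, 0.003, 0.002, 0.002]
npix [761, 760, 759, 760, 759]
t 21.15 s,ds now 0.0014 -0.0214 off,w,L -0.0014 3.48 0.81 amp 0.0063 rms 0.0013 moved 0.2335
```

View pics/s4.png

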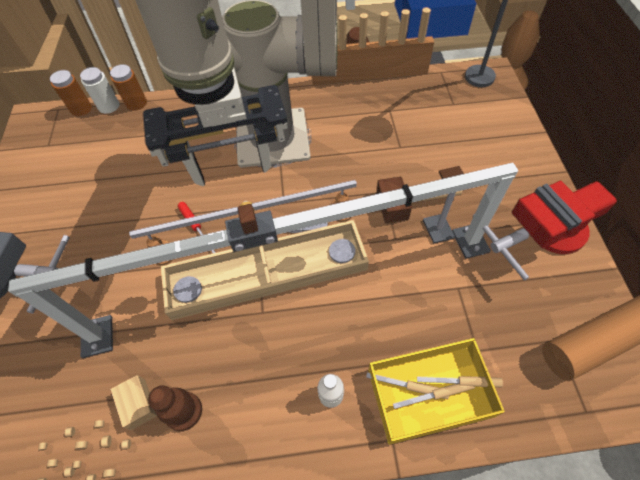

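The gripper is clear of the block at (248,217), and the bar is level from (132,233) to (355,184) and still. I'm handing the job in.

```bash
python3 -c "
from plant import robot
print(robot.close_job())"
```

```text
the job is handed in; nothing more can be done
None
```

The job is handed in (no verdict was returned): the bar's middle is within about 2 mm of the tray's middle, and the bar hung level within about 0.01 rad for 8 s before I let go; it stayed that still after release, with the gripper drawn clear.

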